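# Unscrew the star projector's lens ring by two counted turns

### The arm

A 6-joint arm with a two-finger parallel gripper is mounted at the origin on the work surface. World frame = base frame: x ahead of the robot, y to its left, z up, the work surface at z = 0. Lengths are in m, angles in rad, forces in N, time in s.
With the tool pointing down it reaches from about 0.375 to 0.975 m from the base axis. Payload 3.8 kg.
Tool frame: the origin (TCP) lies midway between the tips of the shut fingers; the grasp point (between the pads) lies 19 mm behind it; z points along the fingers, y is the line along which they close (so a half turn about z gives the same grasp; the last joint's range is limited). The gripper opens to 85 mm and grips with 20 to 120 N. Pads are 22 mm wide; open, the fingers measure 114 mm over their backs; the gripper's body (76 mm by 85 mm) begins 54 mm behind the grasp point. The pads swing forward as they close: fully open they stand 13 mm farther back than shut.
Start: joints at [1.073, 0.264, 1.604, -0, 1.274, -0.037], TCP at [0.3, 0.605, 0.231] pointing down, gripper open.
Joint ranges: [-2.63, 2.63], [-0.94, 2.18], [0.31, 2.57], [-1.31, 4.45], [0, 2.66], [-2.55, 2.55]. Speed limits (rad/s): [2.57, 2.57, 3.14, 3.14, 3.14, 3.14].

### API

Orientations are given as a rotation vector (axis times angle).
In Python, from workcell import sensors, viewer, job gives the robot as it stands.
- The arm moves only by the shell command python3 -m inch 'ROWS' [FORCE]. ROWS is JSON, one flat list of numbers, 7 for each row, row after row: the shift along the tool's x, y, z in mm, then the turn, a rotation vector about the tool's x, y, z in degrees, then the finger opening in mm, from 0 to 85.4. A call has exactly 8 rows; each row shifts and turns the commanded pose from where the row before left it, along the tool's axes as they then stand; what a row does not reach is not made up. A row lasts 1/10 s, in which the tool goes at most 50 mm and 8.59 degrees, less where a joint would pass 70% of its speed; a pose out of reach is approached as far as the arm can. A call is refused whole if a number of a shift passes 50 or a number of a turn 8.59, either way. A call with a gripper value outside its range is refused whole. The fingers move at their own pace and stop on an object; FORCE is the grip in N (left out, the last holds). Time passes only in rows, so rows that do not move let the fingers close, or fill a call up. It gives the time, the measured TCP pose, the force, the opening and the grip force at its end, in the units of the state.
- sensors.read_state(): the state, without advancing time (a new reading comes with each control period).
- viewer.read_camera(name): name is "scene" or "top"; returns the picture (400x640x3 uint8, red, green, blue); there is no depth.
- viewer.camera_params(name): a dict with "K" (3x3 intrinsics, pixels), "world_to_cam" (4x4, takes a point from world to camera coordinates). Camera axes: x right, y down, z forward; pixel columns grow to the right and rows downward; lengths in m; the calibration is good to about 2 mm. A picture is of the moment at which its call begins. camera_params takes no time and is no camera call.
- job.finish_job(): hands the job in; it is judged then, once.
The state is a dict: "time": time; "q": joint angles; "joint_vel": joint speeds; "joint_torque": joint torques, N m; "tool_pos": TCP position; "tcp_rot": TCP orientation; "wrist_force": force on the tool from outside, world axes, zero at the start; "torque": the same for the moment, N m; "width": opening from 0.0 (shut) to 1.0 (fully open); "grip_force": force on a finger pad.
Only numpy, scipy, OpenCV 4.12 (cv2) and the standard library are available. Lean on these libraries where they do the work, as an engineer would, in place of code of your own. Each camera call takes 0.05 s, during which the arm holds its last target. There are 200 camera calls.

### The job

Loosen the star projector's knurled lens ring by rolling a fingertip round its outer edge, anticlockwise seen from above: bring the ring's red dot round to the white pointer, then count two more full turns and stop with the dot at the pointer again. Use a fingertip or the outside of the fingers only, keep off the lens inside the ring, leave the remotes, the piggy bank and the clear box as they are, and finish with the hand clear.

Things in the scene. Friction and masses are not known exactly. Their poses are not given: they have to be found in the camera images.
- projector: White round star projector, lens facing straight up, fixed to the shelf. Origin: centre of its underside, on the ring's axis; z up. Its x axis points from the ring's axis towards the white pointer. Foot 128 mm across and 18 mm high, narrowing to a drum 92 mm across (from 30 mm to 76 mm height) under the ring.
- ring_centre (a point): Centre of the knurled ring, on its upright axis, half-way up it (90 mm above the shelf). Dark steel, 108 mm across over its 36 upright ribs (3 mm proud; too wide to pinch), 24 mm tall, from 78 to 102 mm above the shelf; nothing stands outside its edge at that height. It turns without rising.
- lens_ring (a joint): Ring angle in rad, growing anticlockwise seen from above (loosening). 0: red dot (12 mm, on the ring's top face, 44.5 mm from the axis) at the white pointer the first time; 12.57: two full turns later. Starts at -2.6 to -0.8 (dot that far clockwise of the pointer). Stops at -2.9 (tight) and 15.5. Light even drag, 0.04 N m (under 1 N at the rim); stays where left.
- lens: Fixed lens inside the ring, not to be touched: black bezel 75 mm across and 3 mm thick lying on the ring's level (its underside 102 mm above the shelf; origin there, on the axis) with a glass dome in the middle up to 11 mm above that. The white pointer (13 x 7 mm bar, centred 30.5 mm from the axis) is on the bezel, on the projector's x side.
- remote_a: Black remote control, loose, 165 x 46 x 18 mm, long side along its x; origin at the centre of its underside. Leave alone.
- remote_b: A second black remote control, loose, the same size; origin at the centre of its underside. Leave alone.
- piggy: Orange ceramic piggy bank, loose, about 125 mm long (x), 78 mm wide, 99 mm high; origin under its middle on the shelf. Leave alone.
- acrylic_box: Clear acrylic box with a hinged lid, shut, 120 x 160 x 60 mm and a small knob on the lid, fixed; origin at the centre of its underside. Leave alone.
There are look-alikes about, which are no part of the job. What is shaped like the projector but green or purple is not meant.

How it is judged:
By the outcome, as a careful person would: the job done as asked, in the order asked, and still so for the second after the job is handed in, with the robot touching nothing.
It also fails if it takes over 64 s, if anything falls off the work surface, if the arm or the gripper's body presses on something with over 40 N, if the wrist force passes 120 N, or if a joint passes its speed limit or range.

## Working session

There is one attempt and no reset: what is moved stays moved. The work goes in short steps, Python scripts to look and compute and a shell command to move; the robot and the scene stay as the last step left them, time stands still between calls to the robot, and variables do not carry over. Pictures are saved under pics/ and viewed, at most 10 in all, crops included, and the job is handed in when it is done.

```bash
mkdir -p pics; python3 - <<'E'
from workcell import sensors, viewer
import cv2
for n in("scene","top"):
    im=viewer.read_camera(n); cv2.imwrite(f"pics/{n}0.png",im[:,:,::-1]); p=viewer.camera_params(n); print(n,p["K"],p["world_to_cam"])
print(sensors.read_state())
E
```

```text
scene [[474.05665973   0.         317.07474346]
 [  0.         474.05665973 198.24451661]
 [  0.           0.           1.        ]] [[ 0.03903145  0.99923182  0.00351057 -0.03130832]
 [ 0.80499073 -0.02936229 -0.59256036 -0.41761164]
 [-0.59200209  0.02595446 -0.8055184   1.77978684]
 [ 0.          0.          0.          1.        ]]
top [[443.41634816   0.         326.89199234]
 [  0.         443.41634816 195.88759094]
 [  0.           0.           1.        ]] [[-2.74312853e-03 -9.99995896e-01 -8.26746423e-04 -1.54070585e-02]
 [-9.98436987e-01  2.78500106e-03 -5.58195834e-02  6.17474487e-01]
 [ 5.58216568e-02  6.72333917e-04 -9.98440529e-01  1.39013006e+00]
 [ 0.00000000e+00  0.00000000e+00  0.00000000e+00  1.00000000e+00]]
{'time': 0.1, 'q': array([ 1.07307144e+00,  2.64707422e-01,  1.60524627e+00, -2.80970927e-06,
        1.27370504e+00, -3.68936552e-02]), 'joint_vel': array([ 0.00036828, -0.00178037, -0.00315775, -0.00060467, -0.0003511 ,
       -0.00042999]), 'joint_torque': array([-4.81153002e-04, -5.16703498e+01, -3.68592453e+01, -5.69766075e-05,
        6.35819742e-03, -4.04735420e-05]), 'tool_pos': array([0.29984818, 0.60400135, 0.23006181]), 'tcp_rot': array([-0.7173581 , -3.05803525,  0.0031307 ]), 'wrist_force': array([-0.28836523, -0.75776301, -0.30528369]), 'torque': array([0.01688896, 0.00755333, 0.06138483]), 'grip_force': 0.0, 'width': 0.9960353198841129}
```

View pics/scene0.png

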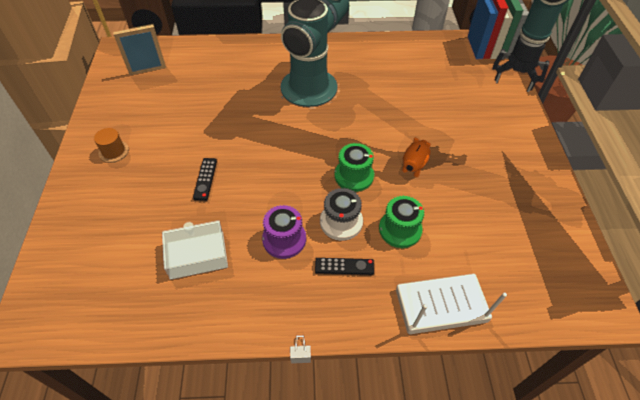

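View pics/top0.png

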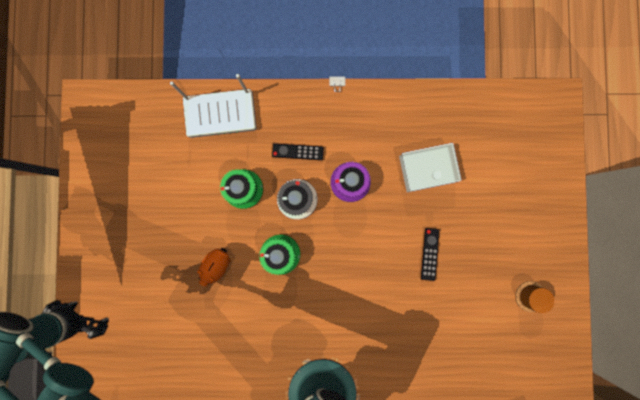

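Candidates: the white one at scene (342,212) / top (296,199); green ones at scene (355,165) and (403,220); purple at scene (284,230). The white one with the dark steel ring fits; the green and purple ones are the look-alikes. I'll enlarge a crop to confirm and measure.

```bash
cat > h.py <<'E'
import numpy as np, cv2
from workcell import viewer, sensors
def ray(n,u,v,z):
    p=viewer.camera_params(n);T=p["world_to_cam"];R=T[:3,:3];c=-R.T@T[:3,3]
    d=R.T@np.linalg.inv(p["K"])@[u,v,1]; return c+d*(z-c[2])/d[2]
def proj(n,P):
    p=viewer.camera_params(n);T=p["world_to_cam"];x=p["K"]@(T[:3,:3]@np.asarray(P)+T[:3,3]);return x[:2]/x[2]
E
python3 - <<'E'
from h import *
a=cv2.imread("pics/scene0.png");b=cv2.imread("pics/top0.png")
A=cv2.resize(a[175:245,300:385],None,fx=4.7,fy=6,interpolation=cv2.INTER_CUBIC) if 0 else cv2.resize(a[180:245,310:375],(400,400),interpolation=cv2.INTER_CUBIC)
B=cv2.resize(b[167:232,264:329],(400,400),interpolation=cv2.INTER_CUBIC)
cv2.imwrite("pics/crop.png",np.hstack([A,B]))
for n,im,(x0,y0,x1,y1) in(("scene",a,(315,180,372,245)),("top",b,(268,167,325,232))):
    hsv=cv2.cvtColor(im,cv2.COLOR_BGR2HSV);H,S,V=[hsv[...,i].astype(int) for i in range(3)]
    roi=np.zeros(H.shape,bool);roi[y0:y1,x0:x1]=1
    red=roi&((H<6)|(H>174))&(S>150)&(V>120)
    ys,xs=np.nonzero(red);print(n,"red",len(xs),xs.mean(),ys.mean(),ray(n,xs.mean(),ys.mean(),.102))
    dark=(roi&(V<105)&(S<90)).astype(np.uint8)
    c=max(cv2.findContours(dark,0,1)[0],key=cv2.contourArea);print("dark",cv2.boundingRect(c),cv2.minEnclosingCircle(c),cv2.fitEllipse(cv2.convexHull(c)))
    (u,v),_=cv2.minEnclosingCircle(c);print(ray(n,u,v,.102))
# other things: colour blobs in top
hsv=cv2.cvtColor(b,cv2.COLOR_BGR2HSV)
for nm,lo,hi in(("green",(45,120,40),(75,255,255)),("purple",(130,90,40),(160,255,255)),("black",(0,0,0),(180,90,70))):
    m=cv2.inRange(hsv,lo,hi)
    for c in cv2.findContours(m,0,1)[0]:
        if cv2.contourArea(c)>250:
            (u,v),r=cv2.minEnclosingCircle(c)
            if 180<u<480 and 80<v<330: print(nm,u,v,r,ray("top",u,v,.02),ray("top",u,v,.09))
E
```

```text
scene red 16 340.875 214.8125 [0.65345463 0.07140111 0.102     ]
dark (324, 188, 37, 35) ((341.971923828125, 205.16966247558594), 18.7547550201416) ((342.09423828125, 204.92898559570312), (34.516483306884766, 37.530609130859375), 80.0236587524414)
[0.6208337  0.07673727 0.102     ]
top red 9 297.0 183.0 [0.65150143 0.07202402 0.102     ]
dark (279, 182, 33, 33) ((295.3622131347656, 197.1161346435547), 16.88783073425293) ((295.28704833984375, 197.2482452392578), (33.20065689086914, 33.385353088378906), 52.254730224609375)
[0.60928353 0.07686539 0.102     ]
green 279.0024719238281 254.22906494140625 20.43992042541504 [0.4339348  0.13399159 0.02      ] [0.4391724  0.12640204 0.09      ]
green 241.2283172607422 187.80636596679688 21.19088363647461 [0.64370202 0.25448823 0.02      ] [0.63846934 0.24088423 0.09      ]
purple 350.1363525390625 181.257568359375 19.956722259521484 [ 0.66356885 -0.09100809  0.02      ] [ 0.65734454 -0.08736704  0.09      ]
black 429.7427673339844 253.8297119140625 25.38027000427246 [ 0.43391243 -0.33999048  0.02      ] [ 0.43915115 -0.32392176  0.09      ]
black 294.8423767089844 197.19212341308594 12.86018180847168 [0.61342003 0.0844068  0.02      ] [0.60969883 0.07929222 0.09      ]
black 288.1666564941406 151.5 15.820279121398926 [0.75924753 0.10586348 0.02      ] [0.74824753 0.09967791 0.09      ]
```

View pics/crop.png

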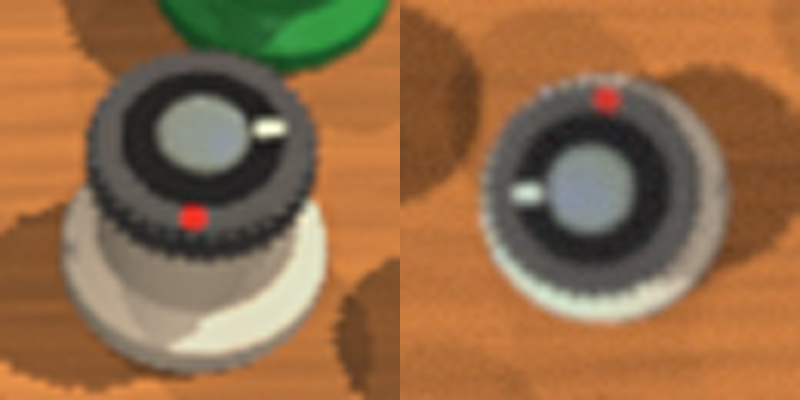

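The crop shows a white base and a dark ring, so it's the projector meant. Red dot is at scene (341,215) and top (297,183); the pointer is at about top (284.5,198) and scene (353.5,201). I'll turn the tool square to the world axes, shut the fingers and travel there high up.

```bash
python3 -m inch '[0,0,0,0,0,-6.6,0, 0,0,0,0,0,-6.6,0, 0,0,0,0,0,-6.6,0, 0,0,0,0,0,-6.6,0, -18,-42,0,0,0,0,0, -18,-42,0,0,0,0,0, -18,-42,0,0,0,0,0, -18,-42,0,0,0,0,0]' 30
python3 -m inch '[-19,-45,0,0,0,0,0, -19,-45,0,0,0,0,0, -19,-45,0,0,0,0,0, -19,-45,0,0,0,0,0, -19,-45,0,0,0,0,0, -19,-45,0,0,0,0,0, -19,-45,0,0,0,0,0, -19,-45,0,0,0,0,0]'
python3 - <<'E'
from h import *
from scipy.spatial.transform import Rotation as R
s=sensors.read_state();print(s["tool_pos"],R.from_rotvec(s["tcp_rot"]).as_matrix().round(3).tolist(),s["wrist_force"],s["q"])
# pointer from both first views
for n,w in(("scene",(345,195,362,208)),("top",(280,192,290,204))):
    im=cv2.imread(f"pics/{n}0.png").astype(int);x0,y0,x1,y1=w
    m=np.zeros(im.shape[:2],bool);m[y0:y1,x0:x1]=im[y0:y1,x0:x1].min(2)>170
    ys,xs=np.nonzero(m);p=ray(n,xs.mean(),ys.mean(),.106);print(n,len(xs),p,np.degrees(np.arctan2(p[1]-.0775,p[0]-.61)),np.hypot(p[1]-.0775,p[0]-.61))
E
```

```text
time: 0.9
tool_pos: [0.3722, 0.4348, 0.2306]
tcp_rot: [0.001, -3.141, 0.001]
wrist_force: [-0.1, -0.3, -0.2]
width: 0.001
grip_force: 0.0
time: 1.7
tool_pos: [0.5242, 0.0746, 0.231]
tcp_rot: [-0.0, -3.141, -0.0]
wrist_force: [0.8, 0.8, 0.1]
width: 0.0
grip_force: 0.0
[0.52421478 0.07459339 0.23098434] [[-1.0, 0.0, -0.0], [0.0, 1.0, 0.0], [0.0, 0.0, -1.0]] [0.80590138 0.84723984 0.11311454] [ 9.42253789e-02 -1.19030529e-02  1.91322593e+00  1.25333847e-04
  1.24054681e+00 -1.47646696e+00]
scene 7 [0.60844834 0.10940176 0.106     ] 92.78458947049096 0.031939468179634174
top 5 [0.60772212 0.10976357 0.106     ] 94.03849961803205 0.032343881892747124
```

```bash
python3 -m inch '[0,2,24,0,0,0,0, 0,2,24,0,0,0,0, 0,0,24,0,0,0,0, 0,0,24,0,0,0,0, 0,0,24,0,0,0,0, 0,0,25,0,0,0,0, -6,0,0,0,0,0,0, -6,0,0,0,0,0,0]'
python3 -m inch '[-1,0,0,0,0,0,0, -1,0,0,0,0,0,0, -1,0,0,0,0,0,0, -1,0,0,0,0,0,0, -1,0,0,0,0,0,0, 0,0,0,0,0,0,0, 0,0,0,0,0,0,0, 0,0,0,0,0,0,0]'
```

```text
time: 2.5
tool_pos: [0.536, 0.0805, 0.0859]
tcp_rot: [0.0, -3.14, 0.0]
wrist_force: [-0.1, 0.2, 0.2]
width: 0.0
grip_force: 0.0
time: 3.3
tool_pos: [0.541, 0.0806, 0.0862]
tcp_rot: [-0.0, -3.141, 0.0]
wrist_force: [-0.3, 0.1, 0.1]
width: -0.001
grip_force: 0.0
```

```bash
python3 -m inch '[-1,0,0,0,0,0,0, 0,0,0,0,0,0,0, -1,0,0,0,0,0,0, 0,0,0,0,0,0,0, -1,0,0,0,0,0,0, 0,0,0,0,0,0,0, 0,0,0,0,0,0,0, 0,0,0,0,0,0,0]'
python3 -m inch '[-1,0,0,0,0,0,0, 0,0,0,0,0,0,0, -1,0,0,0,0,0,0, 0,0,0,0,0,0,0, 0,0,0,0,0,0,0, 0,0,0,0,0,0,0, 0,0,0,0,0,0,0, 0,0,0,0,0,0,0]'
```

```text
time: 4.1
tool_pos: [0.5441, 0.0806, 0.0863]
tcp_rot: [-0.0, -3.142, 0.0]
wrist_force: [-0.5, -0.2, 0.3]
width: -0.001
grip_force: 0.0
time: 4.9
tool_pos: [0.5452, 0.0805, 0.0861]
tcp_rot: [-0.0, -3.14, 0.0]
wrist_force: [-5.8, 0.1, 3.1]
width: -0.004
grip_force: 2.7
```

Contact at x≈0.545 with about 6 N for 1 mm of press, which fits the sizes given. Next, work out the rolling path: the finger's outline swept round the ring.

```bash
cat > path.py <<'E'
from h import *
from scipy.interpolate import interp1d
def loop(C,a,b,R):
    t=np.linspace(0,np.pi/2,200);P=[(C[0]-R-a,C[1])]
    for k,(sx,sy) in enumerate([(-1,-1),(1,-1),(1,1),(-1,1)]):
        th=np.pi+k*np.pi/2+t
        P+=list(zip(C[0]+sx*a+R*np.cos(th),C[1]+sy*b+R*np.sin(th)))
    P.append(P[0]);P=np.array(P)*1000
    s=np.r_[0,np.cumsum(np.hypot(*np.diff(P,axis=0).T))]
    return interp1d(s,P,axis=0),s[-1]
def rows(C,a,b,R,s0,step,n,start):
    f,L=loop(C,a,b,R);W=np.round(np.array([f((s0+step*(i+1))%L) for i in range(n)])*2)/2
    d=np.diff(np.vstack([np.array(start)*1000,W]),axis=0)
    print("L",L);print([[-float(x),float(y)] for x,y in d]);print("end",W[-1])
def dot(name,C=(.61,.079)):
    out=[]
    for n in("scene","top"):
        im=viewer.read_camera(n);cv2.imwrite(f"pics/{name}_{n}.png",im[:,:,::-1])
        hsv=cv2.cvtColor(im,cv2.COLOR_RGB2HSV);H,S,V=[hsv[...,i].astype(int) for i in range(3)]
        u,v=proj(n,(*C,.102));yy,xx=np.mgrid[:400,:640]
        m=(np.hypot(xx-u,yy-v)<20)&((H<6)|(H>174))&(S>130)&(V>90)
        if m.sum()<3: print(n,"no dot");continue
        w=(S*m).astype(float);p=ray(n,(xx*w).sum()/w.sum(),(yy*w).sum()/w.sum(),.102)
        print(n,m.sum(),p.round(4),"r",np.hypot(*(p[:2]-C)).round(4),"ang-93:",(np.degrees(np.arctan2(p[1]-C[1],p[0]-C[0]))-93).round(1))
E
python3 -c "
from path import *
dot('d0'); rows((.61,.079),.011,.0145,.0525,-1.5,10,16,(.546,.0805))"
```

```text
scene 21 [0.6538 0.0717 0.102 ] r 0.0444 ang-93: -102.5
top 16 [0.6525 0.0717 0.102 ] r 0.0431 ang-93: -102.8
L 431.8663722574251
[[-0.5, -10.0], [-0.0, -10.0], [-2.0, -10.0], [-3.5, -9.0], [-5.0, -8.5], [-7.0, -7.5], [-8.0, -6.0], [-9.0, -4.5], [-9.5, -2.5], [-10.0, -0.5], [-10.0, 0.0], [-10.0, 0.0], [-10.0, 1.0], [-9.5, 2.5], [-9.0, 4.5], [-8.0, 6.0]]
end [657.  26.]
```

```bash
python3 -m inch '[-0.5,-10,0,0,0,0,0, 0,-10,0,0,0,0,0, -2,-10,0,0,0,0,0, -3.5,-9,0,0,0,0,0, -5,-8.5,0,0,0,0,0, -7,-7.5,0,0,0,0,0, -8,-6,0,0,0,0,0, -9,-4.5,0,0,0,0,0]'; python3 -c "
from path import *
dot('d1')"
```

```text
time: 5.8
tool_pos: [0.5821, 0.0144, 0.0863]
tcp_rot: [0.001, 3.141, -0.0]
wrist_force: [0.6, 0.7, 0.9]
width: 0.003
grip_force: 0.0
scene 18 [0.6536 0.086  0.102 ] r 0.0442 ang-93: -83.9
top no dot
```

```bash
python3 -m inch '[-14,-3,0,0,0,0,0, -14,0,0,0,0,0,0, 0,1,0,0,0,0,0, 0,1,0,0,0,0,0, 0,1,0,0,0,0,0, 0,1,0,0,0,0,0, 0,0,0,0,0,0,0, 0,0,0,0,0,0,0]'; python3 -m inch '[0,1,0,0,0,0,0, 0,0,0,0,0,0,0, 0,1,0,0,0,0,0, 0,0,0,0,0,0,0, 0,1,0,0,0,0,0, 0,0,0,0,0,0,0, 0,0,0,0,0,0,0, 0,0,0,0,0,0,0]'
```

```text
time: 6.7
tool_pos: [0.6086, 0.0129, 0.0863]
tcp_rot: [0.002, -3.141, 0.008]
wrist_force: [-0.1, -11.7, 0.1]
width: -0.001
grip_force: 6.0
time: 7.5
tool_pos: [0.6086, 0.0134, 0.0864]
tcp_rot: [0.003, -3.141, 0.014]
wrist_force: [0.1, -19.3, 1.0]
width: 0.0
grip_force: 9.9
```

```bash
python3 -c "
from path import *
dot('d2'); rows((.61,.079),.008,.0097,.055,104.1,10,8,(.6095,.019))"
```

```text
scene 18 [0.6531 0.0877 0.102 ] r 0.044 ang-93: -81.7
top no dot
L 416.37429474587395
[[-10.5, -4.5], [-10.0, 1.0], [-9.5, 3.0], [-8.5, 5.0], [-8.0, 6.0], [-6.5, 7.5], [-5.0, 8.5], [-3.5, 9.5]]
end [671.  55.]
```

```bash
python3 -m inch '[-10.5,-4.5,0,0,0,0,0, -10,1,0,0,0,0,0, -9.5,3,0,0,0,0,0, -8.5,5,0,0,0,0,0, -8,6,0,0,0,0,0, -6.5,7.5,0,0,0,0,0, -5,8.5,0,0,0,0,0, -3.5,9.5,0,0,0,0,0]'; python3 -c "
from path import *
dot('d3'); rows((.61,.079),.008,.0097,.055,184.1,10,8,(.671,.055))"
```

```text
time: 8.4
tool_pos: [0.6716, 0.0561, 0.0863]
tcp_rot: [-0.001, 3.14, -0.0]
wrist_force: [0.4, -1.7, -0.9]
width: -0.006
grip_force: 1.0
scene no dot
top 15 [0.6137 0.1227 0.102 ] r 0.0439 ang-93: -7.8
L 416.37429474587395
[[-2.0, 10.0], [-0.0, 10.0], [-0.0, 10.0], [0.5, 10.0], [2.0, 9.5], [3.5, 9.5], [5.5, 8.5], [7.0, 7.0]]
end [654.5 129.5]
```

```bash
python3 -m inch '[-1,10,0,0,0,0,0, 0,10,0,0,0,0,0, 0,10,0,0,0,0,0, 1,10,0,0,0,0,0, 2,9.5,0,0,0,0,0, 3.5,9,0,0,0,0,0, 5.5,8,0,0,0,0,0, 7,6.5,0,0,0,0,0]'; python3 -c "
from path import *
dot('d4'); rows((.61,.079),.008,.0097,.054,261,10,8,(.653,.128))"
```

```text
time: 9.3
tool_pos: [0.6529, 0.1295, 0.0866]
tcp_rot: [0.0, 3.14, 0.002]
wrist_force: [3.7, 2.4, -1.0]
width: -0.003
grip_force: 1.8
scene 15 [0.5666 0.0874 0.102 ] r 0.0442 ang-93: 76.1
top 7 [0.5684 0.083  0.102 ] r 0.0418 ang-93: 81.5
L 410.0911257504931
[[7.5, 7.5], [9.5, 4.0], [9.5, 2.5], [10.0, 0.5], [10.0, 0.0], [10.0, 0.0], [9.5, -2.0], [9.5, -3.5]]
end [577.5 137. ]
```

```bash
python3 -m inch '[7.5,7.5,0,0,0,0,0, 9.5,4,0,0,0,0,0, 9.5,2.5,0,0,0,0,0, 10,0.5,0,0,0,0,0, 10,0,0,0,0,0,0, 10,0,0,0,0,0,0, 9.5,-2,0,0,0,0,0, 9.5,-3.5,0,0,0,0,0]'; python3 -c "
from path import *
dot('d5'); rows((.61,.079),.008,.0097,.054,341,10,8,(.5775,.137))"
```

```text
time: 10.2
tool_pos: [0.5757, 0.1367, 0.0861]
tcp_rot: [0.001, -3.141, 0.001]
wrist_force: [-0.1, 0.7, -0.0]
width: -0.002
grip_force: 0.4
scene 16 [0.5997 0.0357 0.102 ] r 0.0445 ang-93: -196.4
top 17 [0.5995 0.0362 0.102 ] r 0.0441 ang-93: -196.7
L 410.0911257504931
[[8.5, -5.5], [7.5, -7.0], [5.5, -8.0], [4.5, -9.0], [2.5, -9.5], [1.0, -10.0], [-0.0, -10.0], [-0.0, -10.0]]
end [548.  68.]
```

```bash
python3 -m inch '[8,-6.5,0,0,0,0,0, 7.5,-7,0,0,0,0,0, 5.5,-8,0,0,0,0,0, 4.5,-9,0,0,0,0,0, 2.5,-9.5,0,0,0,0,0, 1,-10,0,0,0,0,0, 0,-10,0,0,0,0,0, 0,-10,0,0,0,0,0]'; python3 -c "
from path import *
dot('d6'); rows((.61,.079),.008,.0097,.054,11,10,16,(.548,.067))"
```

```text
time: 11.1
tool_pos: [0.5465, 0.0657, 0.086]
tcp_rot: [-0.0, -3.138, 0.001]
wrist_force: [-2.0, 0.1, 1.1]
width: 0.001
grip_force: 0.8
scene 18 [0.6523 0.0668 0.102 ] r 0.044 ang-93: -109.1
top 17 [0.6511 0.0679 0.102 ] r 0.0426 ang-93: -108.1
L 410.0911257504931
[[-1.0, -9.0], [-3.0, -9.5], [-5.0, -9.0], [-6.0, -7.5], [-7.5, -6.5], [-8.5, -5.0], [-9.5, -3.5], [-10.0, -1.5], [-10.0, 0.0], [-10.0, 0.0], [-10.0, 1.0], [-9.5, 2.5], [-9.0, 4.5], [-8.0, 6.5], [-6.5, 7.0], [-5.0, 9.0]]
end [666.5  46. ]
```

```bash
python3 -m inch '[-1,-9,0,0,0,0,0, -3,-9.5,0,0,0,0,0, -5,-9,0,0,0,0,0, -6,-7.5,0,0,0,0,0, -7.5,-6.5,0,0,0,0,0, -8.5,-5,0,0,0,0,0, -9.5,-3.5,0,0,0,0,0, -10,-1.5,0,0,0,0,0]'; python3 -c "
from path import *
dot('d7')"
python3 -m inch '[-10,0,0,0,0,0,0, -10,0,0,0,0,0,0, -10,1,0,0,0,0,0, -9.5,2.5,0,0,0,0,0, -9,4.5,0,0,0,0,0, -8,6.5,0,0,0,0,0, -6.5,7,0,0,0,0,0, -5,9,0,0,0,0,0]';  python3 -c "
from path import *
dot('d8'); rows((.61,.079),.008,.0097,.054,171,10,16,(.6665,.046))"
```

```text
time: 12.0
tool_pos: [0.5994, 0.0138, 0.0861]
tcp_rot: [0.001, -3.141, 0.004]
wrist_force: [-2.5, -9.5, 1.0]
width: -0.007
grip_force: 4.6
scene 19 [0.6266 0.1201 0.102 ] r 0.0444 ang-93: -25.0
top 14 [0.6233 0.1205 0.102 ] r 0.0436 ang-93: -20.7
time: 12.9
tool_pos: [0.6675, 0.0471, 0.0864]
tcp_rot: [-0.0, 3.141, 0.0]
wrist_force: [0.2, -2.0, -0.1]
width: -0.004
grip_force: 0.9
scene 15 [0.5748 0.1054 0.102 ] r 0.0439 ang-93: 50.1
top 15 [0.5739 0.1044 0.102 ] r 0.0441 ang-93: 51.9
L 410.0911257504931
[[-3.5, 9.0], [-2.0, 10.0], [-0.0, 10.0], [-0.0, 10.0], [0.5, 10.0], [2.0, 9.5], [4.0, 9.5], [5.0, 8.5], [7.0, 7.0], [8.0, 6.0], [9.5, 4.0], [9.5, 2.5], [10.0, 0.5], [10.0, 0.0], [10.0, 0.0], [9.5, -2.0]]
end [587.  140.5]
```

```bash
python3 -m inch '[-3.5,9,0,0,0,0,0, -2,10,0,0,0,0,0, 0,10,0,0,0,0,0, 0,10,0,0,0,0,0, 0.5,10,0,0,0,0,0, 2,9.5,0,0,0,0,0, 4,9.5,0,0,0,0,0, 5,8.5,0,0,0,0,0]'; python3 -c "
from path import *
dot('d9')"
python3 -m inch '[7,7,0,0,0,0,0, 8,6,0,0,0,0,0, 9.5,4,0,0,0,0,0, 9.5,2.5,0,0,0,0,0, 10,0.5,0,0,0,0,0, 10,0,0,0,0,0,0, 10,0,0,0,0,0,0, 9.5,-2,0,0,0,0,0]';  python3 -c "
from path import *
dot('d10'); rows((.61,.079),.008,.0097,.054,331,10,16,(.587,.1405))"
```

```text
time: 13.8
tool_pos: [0.6603, 0.1237, 0.0864]
tcp_rot: [-0.0, 3.141, 0.001]
wrist_force: [1.1, 0.4, 0.6]
width: 0.003
grip_force: 0.6
scene 14 [0.5796 0.0467 0.102 ] r 0.0443 ang-93: -226.2
top 20 [0.58  0.046 0.102] r 0.0446 ang-93: -225.2
time: 14.7
tool_pos: [0.5853, 0.1411, 0.0862]
tcp_rot: [0.001, -3.14, -0.0]
wrist_force: [-0.3, 0.7, 0.4]
width: -0.001
grip_force: 0.4
scene 16 [0.6422 0.0481 0.102 ] r 0.0446 ang-93: -136.8
top 14 [0.6416 0.0497 0.102 ] r 0.0431 ang-93: -135.8
L 410.0911257504931
[[9.5, -3.5], [8.5, -5.5], [7.5, -7.0], [5.5, -8.0], [4.5, -9.0], [2.5, -9.5], [1.0, -10.0], [-0.0, -10.0], [-0.0, -10.0], [-1.0, -10.0], [-3.0, -9.5], [-5.0, -8.5], [-6.0, -8.0], [-7.5, -6.5], [-8.5, -5.0], [-9.5, -3.5]]
end [588.5  17. ]
```

```bash
python3 -m inch '[9,-4.5,0,0,0,0,0, 8.5,-5.5,0,0,0,0,0, 7.5,-7,0,0,0,0,0, 5.5,-8,0,0,0,0,0, 4.5,-9,0,0,0,0,0, 2.5,-9.5,0,0,0,0,0, 1,-10,0,0,0,0,0, 0,-10,0,0,0,0,0]'; python3 -c "
from path import *
dot('d11')"
```

```text
time: 15.6
tool_pos: [0.5453, 0.0758, 0.0858]
tcp_rot: [-0.0, -3.135, 0.001]
wrist_force: [-8.1, -0.1, 5.9]
width: 0.0
grip_force: 4.3
scene 19 [0.642  0.1089 0.102 ] r 0.0438 ang-93: -50.0
top 18 [0.64   0.1099 0.102 ] r 0.043 ang-93: -47.1
```

```bash
python3 -m inch '[0,-10,0,0,0,0,0, -1,-10,0,0,0,0,0, -3,-9.5,0,0,0,0,0, -2.5,-4.5,0,0,0,0,0, -2.5,-4,0,0,0,0,0, 0,0,0,0,0,0,0, 0,0,0,0,0,0,0, 0,0,0,0,0,0,0]'; python3 -c "
from path import *
dot('d12')"
```

```text
time: 16.5
tool_pos: [0.5572, 0.0389, 0.0861]
tcp_rot: [0.001, -3.141, 0.001]
wrist_force: [-4.2, -3.3, 2.0]
width: 0.002
grip_force: 2.2
scene 16 [0.6168 0.1223 0.102 ] r 0.0439 ang-93: -11.9
top no dot
```

```bash
python3 -m inch '[-2.5,-3.5,0,0,0,0,0, -2.5,-3.5,0,0,0,0,0, 0,0,0,0,0,0,0, 0,0,0,0,0,0,0, 10,-10,0,0,0,0,0, 18,-18,0,0,0,0,0, 18,-18,0,0,0,0,0, 18,-18,0,0,0,0,0]'; python3 - <<'E'
from path import *
dot('d13')
for n in("scene","top"):
    im=cv2.imread(f"pics/d13_{n}.png");u,v=map(int,proj(n,(.61,.079,.102)))
    globals()[n]=cv2.resize(im[v-25:v+25,u-25:u+25],(400,400),interpolation=cv2.INTER_CUBIC)
    # white pointer, bright centroid at r~30.5
    g=im.min(2).astype(float);yy,xx=np.mgrid[:400,:640]
    pu,pv=proj(n,(.6085,.1095,.106));w=np.clip(g-110,0,None)*(np.hypot(xx-pu,yy-pv)<6)
    p=ray(n,(xx*w).sum()/w.sum(),(yy*w).sum()/w.sum(),.106);print(n,"pointer",p,np.hypot(p[0]-.61,p[1]-.079),np.degrees(np.arctan2(p[1]-.079,p[0]-.61)))
cv2.imwrite("pics/c13.png",np.hstack([scene,top]))
E
```

```text
time: 17.4
tool_pos: [0.4985, -0.0322, 0.0865]
tcp_rot: [-0.001, 3.139, 0.001]
wrist_force: [0.4, -0.2, -0.0]
width: 0.004
grip_force: 0.0
scene 16 [0.6097 0.1236 0.102 ] r 0.0446 ang-93: -2.6
top 13 [0.6087 0.1237 0.102 ] r 0.0448 ang-93: -1.3
scene pointer [0.60859939 0.10546073 0.106     ] 0.026497771576771238 93.02992967294713
top pointer [0.60715837 0.10563413 0.106     ] 0.026785287865057943 96.08992415564612
```

View pics/c13.png

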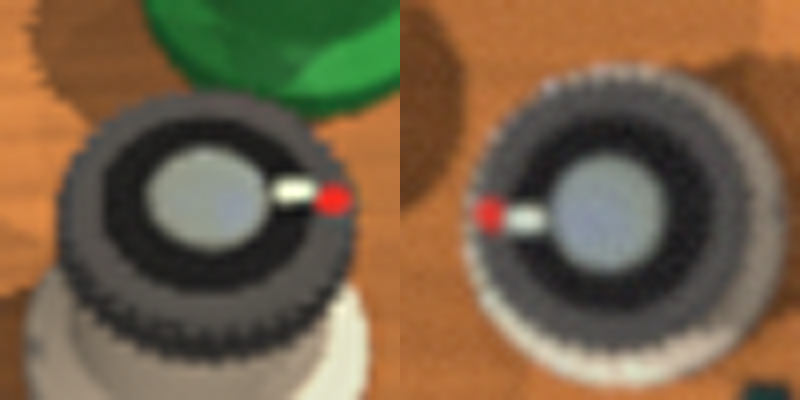

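The crop shows the pointer at scene crop (294,190) and the dot at (333,200), with the dot a few degrees short. I'll fit the ring's axis from the logged dot positions to get the exact remainder.

```bash
cat > fin.py <<'E'
from path import *
from scipy.optimize import least_squares
import sys
D={"top":[(.6525,.0717),(.6137,.1227),(.5995,.0362),(.5739,.1044),(.58,.046),(.6416,.0497),(.6233,.1205),(.64,.1099)],
"scene":[(.6538,.0717),(.6536,.086),(.5666,.0874),(.5997,.0357),(.6523,.0668),(.6266,.1201),(.5748,.1054),(.5796,.0467),(.6422,.0481),(.642,.1089)]}
def meas(name):
    for n in D:
        d=np.array(D[n]);c=least_squares(lambda c:np.hypot(*(d-c).T)-.0445,(.61,.079)).x
        im=cv2.imread(f"pics/{name}_{n}.png");hsv=cv2.cvtColor(im,cv2.COLOR_BGR2HSV).astype(int);yy,xx=np.mgrid[:400,:640]
        def cen(w,z):return ray(n,(xx*w).sum()/w.sum(),(yy*w).sum()/w.sum(),z)[:2]
        H,S,V=hsv[...,0],hsv[...,1],hsv[...,2];u,v=proj(n,(*c,.102))
        dd=cen(S*((np.hypot(xx-u,yy-v)<20)&((H<6)|(H>174))&(S>130)),.102)
        # pointer: bright, unsaturated, in first picture (unobstructed by dot), annulus on bezel level
        i0=cv2.imread(f"pics/d0_{n}.png").astype(float);pu,pv=proj(n,(c[0]-.001,c[1]+.031,.106))
        w=np.clip(i0.min(2)-120,0,None)*((abs(xx-pu)<6)&(abs(yy-pv)<4));p=cen(w,.106)
        A=lambda q:np.degrees(np.arctan2(*(q-c)[::-1]))
        print(n,"c",c.round(4),"dot",dd.round(4),A(dd).round(1),"ptr",p.round(4),np.hypot(*(p-c)).round(4),A(p).round(1),"to go",(A(p)-A(dd)).round(1))
E
python3 -c "
from fin import *
meas('d13')"
```

```text
top c [0.609  0.0788] dot [0.6087 0.1237] 90.4 ptr [0.6083 0.1054] 0.0266 91.4 to go 1.0
scene c [0.6099 0.0788] dot [0.6097 0.1236] 90.3 ptr [0.6094 0.1042] 0.0254 91.3 to go 0.9
```

The dot is within about 2° of the pointer (720° of loosening counted from the first pass), so no further nudge is needed. I'll lift clear and check.

```bash
python3 -m inch '[10,0,-20,0,0,0,0, 10,0,-25,0,0,0,0, 0,0,-30,0,0,0,0, 0,0,-30,0,0,0,0, 0,0,-25,0,0,0,0, 0,0,-15,0,0,0,0, 0,0,0,0,0,0,0, 0,0,0,0,0,0,0]'; python3 -c "
from fin import *
dot('d14'); meas('d14')"
```

```text
time: 18.3
tool_pos: [0.4786, -0.0317, 0.2307]
tcp_rot: [-0.0, 3.142, 0.0]
wrist_force: [-0.3, 0.3, -0.2]
width: 0.004
grip_force: 0.0
scene 16 [0.6097 0.1236 0.102 ] r 0.0446 ang-93: -2.6
top 12 [0.6088 0.1234 0.102 ] r 0.0444 ang-93: -1.5
top c [0.609  0.0788] dot [0.6088 0.1234] 90.2 ptr [0.6083 0.1054] 0.0266 91.4 to go 1.2
scene c [0.6099 0.0788] dot [0.6097 0.1236] 90.3 ptr [0.6094 0.1042] 0.0254 91.3 to go 1.0
```

View pics/d14_scene.png

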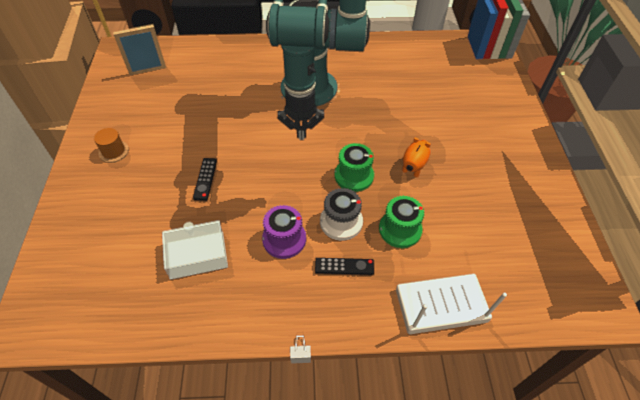

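The picture shows the dot beside the pointer at about (358,201). The remotes, piggy bank and box haven't moved, and the hand is clear at (302,130).

```bash
python3 -c "
from workcell import job
print(job.finish_job())"
```

```text
the job is handed in; nothing more can be done
None
```

The job is handed in: the ring was turned anticlockwise to the pointer and then two more full turns, the dot stopped about 1–2° short of the pointer, the hand is clear, and nothing else moved.

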